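# Clamp the jar and twist off its tight cap

## Task

Slide the stand's clamp fully home so that the square jar is held snugly between the two jaws, and only then unscrew its tight cap anticlockwise. Stop turning as soon as the cap comes free of its thread, lift it straight up and finish still holding it level in the gripper, about two or three centimetres above the jar's mouth; the jar stays clamped and standing, and the things around it stay where they are.

Things in the scene. Friction and masses are not known exactly. Their poses are not given: they have to be found in the camera images.
- stand: Fixed jar stand: wooden board 104 (x) x 250 (y) mm, top 12 mm above the worktop. Origin on the worktop under the jar's place; y runs along the slide, from the sliding jaw (at the robot's right) to the fixed jaw, whose rubber face is at y = +36 mm; turned up to 20 degrees either way. Jaws 84 mm wide, tops 72 mm above the worktop.
- clamp (a joint): Travel of the sliding jaw towards the fixed jaw (stand +y), m: 0 open, 0.038 when the 70 mm jar is gripped square (end stop without jar 0.046). Starts at 0 to 0.012. Friction of 7 N keeps it where it is left; pushing the jar along takes 5 to 8 N more; about 18 N in all presses it snug.
- clamp_post (a point): Centre of the top of the clamp's handle, an upright wooden post on the sliding jaw's carriage, 95 mm above the worktop, 28 mm wide (stand x) by 16 mm (stand y), its upper 70 mm free. It moves with the jaw along stand +y and stands 78 mm behind the jaw's face.
- jar: Loose square white stoneware jar, 0.5 kg: body 70 x 70 mm, 90 mm to its shoulder, round neck 40 mm across, rim 114 mm above the underside. Origin at the centre of its underside, on the board; x, y along its sides, z up. Starts a few mm off the fixed jaw and up to 6 degrees askew; unclamped it slews round with the cap.
- jar_mouth (a point): Centre of the jar's mouth, in the plane of its rim, 114 mm above the jar's underside; z up.
- cap: Loose round ribbed metal twist cap, 61 mm across, 22 mm tall, 0.08 kg. Origin at the centre of its lower edge, z up. Two lugs inside, on its +x and -x sides, catch under tabs on the jar's neck. Starts with its x axis 6 to 28 degrees clockwise (from above) of the jar's; comes free at 40 degrees anticlockwise of it (after a turn of 46 to 68 degrees); past 80 is overturned.
- cap_top (a point): Centre of the cap's top face, 22 mm above its lower edge. A sprung seal inside pushes the cap up with 16 N, so it takes 0.3 to 0.45 N m to turn, equally stiff until it comes free; it does not climb as it turns and cannot be pulled off before. As it comes free the seal pushes it up by 1.5 mm, or lifts against the gripper with up to 16 N until the cap is raised that far.
- cap_edge (a point): Centre of the cap's lower edge: 99.5 mm above the jar's underside while screwed on. Once free, the cap lifts straight up with 1.5 mm play all round and its edge clears the rim after 14.5 mm.
- pot: Bystander: squat round pot with a wide lid, 71 mm across, 55 mm tall, beside the fixed jaw. Origin at the centre of its underside.
- spice: Bystander: slim spice jar, 45 mm across, 109 mm tall, behind the stand. Origin at the centre of its underside.
- cup: Bystander: small cup with a handle, 74 x 97 mm, 62 mm tall, beyond the clamp post. Origin at the centre of its underside.
Mind the look-alikes: they are no part of the job. There is more than one size of the cap; the one meant has the size given above. Leave any yellow look-alike of the jar alone.

How it is judged:
By the outcome, as a careful person would: the job done as asked, in the order asked, and still so for the second after the job is handed in, while the arm keeps its last pose, push and grip.
It also fails if it takes over 51 s, if anything falls off the work surface, if the arm or the gripper's body presses on something with over 40 N, if the wrist force passes 120 N, or if a joint passes its speed limit or range.

## Robot

A 6-joint arm with a two-finger parallel gripper is mounted at the origin on a cart in front of the work surface, level with it; the furniture and walls round the work are solid. World frame = base frame: x ahead of the robot, y to its left, z up, the work surface at z = 0. Lengths are in m, angles in degrees, forces in N, time in s.
With the tool pointing down it reaches from about 0.3 to 0.75 m from the base axis. Payload 8.5 kg.
Tool frame: the origin (TCP) lies at the very end of the fingers, on their centre line; the grasp point (between the pads) lies 19 mm behind it; z points along the fingers, y is the line along which they close (so a half turn about z gives the same grasp; the last joint's range is limited). The gripper opens to 85 mm and grips with 20 to 120 N. Pads are 22 mm wide; open, the fingers measure 114 mm over their backs; the gripper's body (76 mm by 85 mm) begins 54 mm behind the grasp point. The pads swing forward as they close: fully open they stand 13 mm farther back than shut.
Start: joints at [-84.987, 21.807, 74.336, -0, 83.858, -12.336], TCP at [0.164, -0.525, 0.231] pointing down, gripper open.
Joint ranges: [-178.18, 178.18], [-50.72, 133.34], [12.68, 142.11], [-81.47, 261.47], [9.98, 163.14], [-165.26, 165.26]. Speed limits (degrees/s): [136.94, 136.94, 180, 180, 180, 180].

## Interface

Orientations are given as a 3x3 rotation matrix whose columns are the frame's x, y, z axes.
In Python, from rig import env, optics, spotter gives the robot as it stands.
- The arm moves only by the shell command python3 -m crank 'ROWS' [FORCE]. ROWS is JSON, one flat list of numbers, 5 for each row, row after row: the finger opening in cm, from 0 to 8.54, then the shift along the tool's x, y, z in cm, then the turn about the tool's z in rad. A call has exactly 8 rows; each row shifts and turns the commanded pose from where the row before left it, along the tool's axes as they then stand; what a row does not reach is not made up. A row lasts 1/12 s, in which the tool goes at most 41.7 mm and 7.16 degrees, less where a joint would pass 70% of its speed; a pose out of reach is approached as far as the arm can. A call is refused whole if a number of a shift passes 4.17 or a number of a turn 0.125, either way. A call with a gripper value outside its range is refused whole. The fingers move at their own pace and stop on an object; FORCE is the grip in N (left out, the last holds). Time passes only in rows, so rows that do not move let the fingers close, or fill a call up. It gives the time, the measured TCP pose, the force, the opening and the grip force at its end, in the units of the state.
- env.observe(): the state, without advancing time (a new reading comes with each control period).
- optics.get_image(name): name is "scene" or "top" or "wrist"; returns a dict with "color" (420x560x3 uint8, red, green, blue), "intrinsics" (3x3 intrinsics, pixels), "pose" (4x4, takes a point from camera to world coordinates). Camera axes: x right, y up, looking along -z (the intrinsics and any distortion apply to the point x, -y, -z); pixel columns grow to the right and rows downward; lengths in m; the calibration is good to about 2 mm. The wrist camera is an equidistant fisheye: a pixel r from the principal point sees the ray r / f radians off the axis. A picture is of the moment at which its call begins. There is no depth.
- env.close_job(): hands the job in; it is judged then, once.
Trained networks look in a picture, given as the dict that the camera call returned (one of the last four; its "shot" number tells which), for a name from the list of things; names that differ only in an ending like _2 or _b are one class to them, and where a whole thing is asked for, a point or a joint stands for the part that bears it (a point fixed in the world has none). Each returns a list of dicts, best first, with "score" (0 to 1); they miss things now and then, are a little off and sometimes report something else, mostly with a low value. They report only what shows in the picture. A call takes as long as a camera call. They do not tell look-alikes from the thing itself.
- spotter.look_for(picture, query): "at" ([column, row] as shares, 0 to 1, of the picture: columns of its width, rows of its height, amid what is visible of it).
The state is a dict: "time_s": time; "q": joint angles; "qvel": joint speeds; "joint_efforts": joint torques, N m; "position": TCP position; "tool_rot": TCP orientation; "ft_force": force on the tool from outside, world axes, zero at the start; "wrist_torque": the same for the moment, N m; "grip_width": finger opening in m; "gripper_force": force on a finger pad.
Only numpy, scipy, OpenCV 4.12 (cv2) and the standard library are available. Lean on these libraries where they do the work, as an engineer would, in place of code of your own. Each camera call takes 0.05 s, during which the arm holds its last target. There are 200 camera calls.

## Working session

There is one attempt and no reset: what is moved stays moved. The work goes in short steps, Python scripts to look and compute and a shell command to move; the robot and the scene stay as the last step left them, time stands still between calls to the robot, and variables do not carry over. Pictures are saved under pics/ and viewed, at most 10 in all, crops included, and the job is handed in when it is done.

```bash
mkdir -p pics; ls; cat > h.py <<'E'
import numpy as np, cv2
from rig import env, optics, spotter
np.set_printoptions(precision=4, suppress=True)
def shot(name, fn=None):
    p=optics.get_image(name)
    if fn: cv2.imwrite('pics/'+fn, cv2.cvtColor(np.asarray(p['color']),cv2.COLOR_RGB2BGR))
    return p
def ray(p,uv,name):
    K=np.array(p['intrinsics']);T=np.array(p['pose'])
    x=(uv[0]-K[0,2])/K[0,0];y=(uv[1]-K[1,2])/K[1,1]
    if name=='wrist':
        r=np.hypot(x,y); s=np.sin(r)/r if r>1e-9 else 1; d=np.array([x*s,-y*s,-np.cos(r)])
    else: d=np.array([x,-y,-1.])
    return T[:3,3],T[:3,:3]@d
def onz(p,uv,z,name):
    o,d=ray(p,uv,name); return o+d*(z-o[2])/d[2]
def proj(p,P,name):
    K=np.array(p['intrinsics']);T=np.array(p['pose'])
    c=T[:3,:3].T@(np.asarray(P)-T[:3,3]); x,y,z=c[0],-c[1],-c[2]
    if name=='wrist':
        r=np.hypot(x,y);a=np.arctan2(r,z); x,y=(x/r*a,y/r*a) if r>1e-9 else (0,0)
    else: x,y=x/z,y/z
    return np.array([K[0,0]*x+K[0,2],K[1,1]*y+K[1,2]])
E
python3 - <<'E'
from h import *
s=env.observe(); print({k:np.round(v,3) for k,v in s.items() if k in('time_s','position','tool_rot','grip_width','ft_force')})
for c in('top','scene'):
    p=shot(c,c+'1.png'); print(c,np.array(p['pose'])[:3],p['intrinsics'])
    for q,z in [('clamp_post',.095),('jar',.06),('jar_mouth',.126),('cap_top',.1335),('cap',.12),('pot',.05),('spice',.1),('cup',.06)]:
        for r in spotter.look_for(p,q)[:4]:
            uv=np.array(r['at'])*[560,420]; print(q,round(r['score'],2),uv.round(1),onz(p,uv,z,c))
E
```

```text
pics
{'time_s': np.float64(0.0), 'position': array([ 0.164, -0.525,  0.231]), 'tool_rot': array([[ 0.955,  0.298, -0.   ],
       [ 0.298, -0.955,  0.001],
       [ 0.   , -0.001, -1.   ]]), 'ft_force': array([ 0.553, -0.477, -0.386]), 'grip_width': np.float64(0.086)}
top [[ 0.0135  0.9809 -0.1943  0.3799]
 [-0.9998  0.0105 -0.016  -0.013 ]
 [-0.0136  0.1945  0.9808  1.0319]] [[454.8466   0.     275.0046]
 [  0.     454.8466 209.1062]
 [  0.       0.       1.    ]]
clamp_post 0.64 [319.3 259.4] [ 0.4612 -0.09    0.095 ]
clamp_post 0.18 [208.3 234.2] [0.5107 0.1404 0.095 ]
jar 0.94 [281.2 262.7] [ 0.4562 -0.0118  0.06  ]
jar 0.71 [148.8 256.5] [0.466  0.2719 0.06  ]
jar_mouth 0.81 [281.6 260. ] [ 0.4564 -0.0127  0.126 ]
jar_mouth 0.81 [147.2 260.8] [0.4515 0.2551 0.126 ]
cap_top 0.79 [320.  197.4] [ 0.5829 -0.0889  0.1335]
cap_top 0.73 [278.2 250. ] [ 0.4754 -0.0058  0.1335]
cap 0.78 [279.6 248.2] [ 0.4805 -0.0084  0.12  ]
cap 0.55 [320.2 198.8] [ 0.5831 -0.0905  0.12  ]
pot 0.78 [210.1 234.7] [0.5159 0.1438 0.05  ]
spice 0.98 [269.1 194.4] [0.5958 0.0151 0.1   ]
cup 0.88 [395.9 282.3
[... 271 characters left out ...]
06  ]
jar 0.96 [309.3 238.4] [ 0.471  -0.0009  0.06  ]
jar 0.66 [345.7 217.9] [ 0.4568 -0.1033  0.06  ]
jar_mouth 0.93 [212.2 318.4] [0.4195 0.2989 0.126 ]
jar_mouth 0.58 [344.9 218.2] [ 0.4188 -0.0511  0.126 ]
jar_mouth 0.55 [310.7 239.8] [0.4267 0.0424 0.126 ]
cap_top 0.85 [307.6 214.9] [0.4746 0.0027 0.1335]
cap_top 0.51 [296.5 198.5] [ 0.5254 -0.0152  0.1335]
cap 0.66 [296.9 197.4] [ 0.537 -0.028  0.12 ]
cap 0.59 [310.5 212.9] [ 0.4834 -0.0154  0.12  ]
pot 0.71 [245.  271.4] [0.5065 0.1539 0.05  ]
spice 0.72 [264.2 211.4] [0.5704 0.0391 0.1   ]
spice 0.19 [311.6 213. ] [ 0.4948 -0.0311  0.1   ]
cup 0.74 [392.9 194.7] [ 0.4295 -0.2381  0.06  ]
cup 0.48 [260.8 212. ] [0.6045 0.0209 0.06  ]
```

```bash
python3 - <<'E'
import cv2
a=cv2.imread('pics/top1.png')[150:330,120:440]; b=cv2.imread('pics/scene1.png')[150:360,170:450]
cv2.imwrite('pics/topc.png',cv2.resize(a,None,fx=2.5,fy=2.5,interpolation=2)); cv2.imwrite('pics/scenec.png',cv2.resize(b,None,fx=2.8,fy=2.8,interpolation=2))
E
```

```text
(no output)
```

View pics/topc.png

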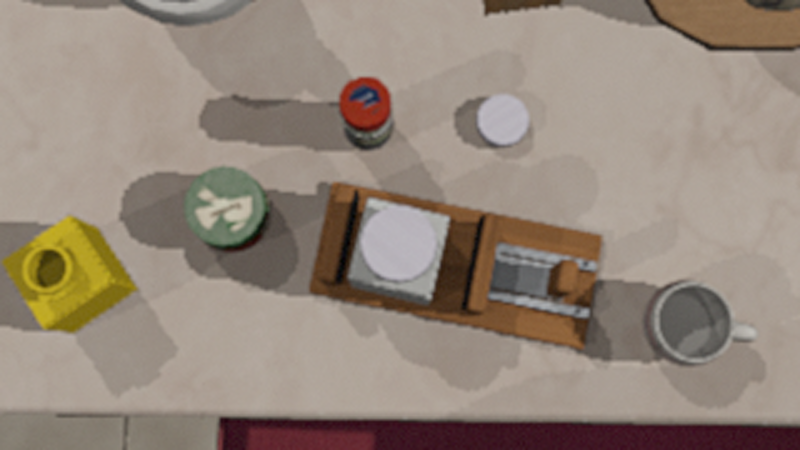

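View pics/scenec.png

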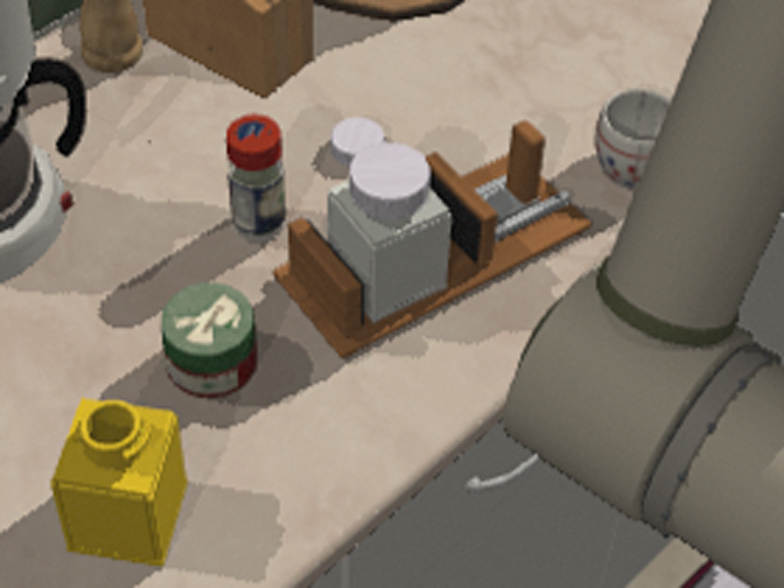

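The top crop shows the white cap on the white jar at image (280,247). The clamp post is at about (347,261), seen at the right end of the board. The board front edge runs from (354,289) to (245,267), so the stand is turned about -11°.

- **Possible caps:** (280,247) on the white jar is 61 mm and the one wanted. (321,198) is a smaller loose cap on the table, a decoy.
- **Possible jars:** the white one at (281,262) is wanted. The yellow one at (148,258) is a decoy.
- **Possible posts:** the wooden post is at (347,261). The detector's "clamp_post" at (319,259) is really the jaw.

```bash
python3 - <<'E'
from h import *
p=shot('top'); s=shot('scene')
c=lambda u,v:(120+u/2.5,150+v/2.5); d=lambda u,v:(170+u/2.8,150+v/2.8)
for n,uv,z in [('board R up',c(602,236),.012),('board R lo',c(585,347),.012),('board L lo',c(311,293),.012),('post top',c(572,270),.095),('cap',c(400,243),.1335),('capL',c(358,243),.1335),('capR',c(438,243),.1335),('loose',c(503,120),.022),('looseL',c(478,120),.02),('looseR',c(529,120),.02)]:
    print(n,onz(p,uv,z,'top'))
for n,uv,z in [('post top',d(528,130),.095),('cap',d(390,170),.1335),('board R',d(591,225),.012),('board near',d(346,354),.012)]: print('s',n,onz(s,uv,z,'scene'))
E
```

```text
board R up [ 0.5032 -0.1901  0.012 ]
board R lo [ 0.4047 -0.1729  0.012 ]
board L lo [0.449  0.0702 0.012 ]
post top [ 0.4648 -0.1505  0.095 ]
cap [ 0.481  -0.0093  0.1335]
capL [0.4806 0.024  0.1335]
capR [ 0.4814 -0.0393  0.1335]
loose [ 0.6067 -0.1011  0.022 ]
looseL [ 0.607  -0.0785  0.02  ]
looseR [ 0.6074 -0.1249  0.02  ]
s post top [ 0.4604 -0.1469  0.095 ]
s cap [ 0.4807 -0.0085  0.1335]
s board R [ 0.401  -0.1684  0.012 ]
s board near [0.4473 0.0702 0.012 ]
```

```bash
python3 -m crank '[5,2.47,-1.69,0,0, 5,2.47,-1.69,0,0, 5,2.47,-1.69,0,0, 5,2.47,-1.69,0,0, 5,2.47,-1.69,0,0, 5,2.47,-1.69,0,0, 5,2.47,-1.69,0,0, 5,2.47,-1.69,0,0]' 
python3 -m crank '[5,2.47,-1.69,0,0, 5,2.47,-1.69,0,0, 5,2.47,-1.69,0,0, 5,2.47,-1.69,0,0, 5,2.47,-1.69,0,0, 5,2.47,-1.69,0,0, 5,2.47,-1.69,0,0, 5,2.47,-1.69,0,0]'
python3 -m crank '[5,0,0,1,0.12, 5,0,0,1,0.12, 5,0,0,1,0.12, 5,0,0,1,0.12, 5,0,0,0,0, 5,0,0,0,0, 5,0,0,0,0, 5,0,0,0,0]'
python3 - <<'E'
from h import *
p=shot('wrist','w1.png'); s=env.observe(); print(s['position'],np.array(s['tool_rot']),s['grip_width'],s['ft_force'])
print(np.array(p['pose']),p['intrinsics'])
for P in [(.4625,-.149,.095),(.481,-.009,.1335)]: print(proj(p,P,'wrist'))
for q,z in [('clamp_post',.095),('cap_top',.1335)]:
    for r in spotter.look_for(p,q)[:3]:
        uv=np.array(r['at'])*[560,420]; print(q,r['score'],uv,onz(p,uv,z,'wrist'))
E
```

```text
time_s: 1.67
position: [0.313, -0.3357, 0.2315]
tool_rot: [[0.955, 0.298, 0.0], [0.298, -0.955, -0.0], [0.0, 0.0, -1.0]]
ft_force: [0.8, -0.1, 0.3]
grip_width: 0.0498
gripper_force: 0.0
time_s: 2.33
position: [0.4613, -0.1477, 0.2315]
tool_rot: [[0.954, 0.298, 0.0], [0.298, -0.954, -0.0], [0.0, 0.0, -1.0]]
ft_force: [1.0, -1.0, -0.1]
grip_width: 0.0496
gripper_force: 0.0
time_s: 3.0
position: [0.4608, -0.1492, 0.192]
tool_rot: [[0.985, -0.174, 0.001], [-0.174, -0.985, -0.001], [0.001, 0.0, -1.0]]
ft_force: [0.0, 0.6, -0.3]
grip_width: 0.0503
gripper_force: 0.0
[ 0.4608 -0.1492  0.1919] [[ 0.9847 -0.1745  0.001 ]
 [-0.1745 -0.9847 -0.0006]
 [ 0.0011  0.0004 -1.    ]] 0.049969678457268456 [ 0.8632  0.1647 -0.0197]
[[-0.1737  0.9388  0.2976  0.5373]
 [-0.9848 -0.1661 -0.0509 -0.1625]
 [ 0.0016 -0.3019  0.9533  0.3343]
 [ 0.      0.      0.      1.    ]] [[325.1923   0.     277.6892]
 [  0.     325.1923 212.4548]
 [  0.       0.       1.    ]]
[276.847  212.8004]
[ 89.2074 236.1008]
clamp_post 0.95 [218.68  193.998] [ 0.4852 -0.1077  0.095 ]
cap_top 0.61 [202.496  54.18 ] [ 0.583  -0.124   0.1335]
```

View pics/w1.png

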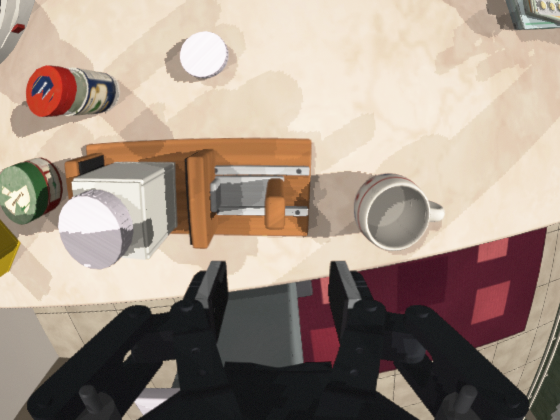

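The wrist view shows the post at (275,216), directly under the fingers as predicted (277,213), and the cup at (397,212) well clear. I'll descend and close on the post.

```bash
python3 -m crank '[5,0,0,3.3,0, 5,0,0,3.3,0, 5,0,0,3.3,0, 5,0,0,3.3,0, 5,0,0,0,0, 1,0,0,0,0, 1,0,0,0,0, 1,0,0,0,0]' 30
python3 -m crank '[1,0,0,0,0, 1,0,0,0,0, 1,0,0,0,0, 1,0,0,0,0, 1,0,0,0,0, 1,0,0,0,0, 1,0,0,0,0, 1,0,0,0,0]'
```

```text
time_s: 3.82
position: [0.4619, -0.1475, 0.0613]
tool_rot: [[0.984, -0.178, 0.004], [-0.178, -0.984, 0.003], [0.003, -0.003, -1.0]]
ft_force: [10.3, 14.6, 14.9]
grip_width: 0.0159
gripper_force: 35.1
time_s: 4.48
position: [0.4619, -0.1475, 0.0615]
tool_rot: [[0.984, -0.177, 0.005], [-0.177, -0.984, 0.002], [0.004, -0.002, -1.0]]
ft_force: [5.5, 13.8, 1.8]
grip_width: 0.0159
gripper_force: 33.3
```

```bash
python3 -m crank '[1,0,-0.4,0,0, 1,0,-0.4,0,0, 1,0,-0.4,0,0, 1,0,-0.4,0,0, 1,0,-0.4,0,0, 1,0,-0.4,0,0, 1,0,0,0,0, 1,0,0,0,0]'
```

```text
time_s: 5.15
position: [0.466, -0.1262, 0.0615]
tool_rot: [[0.984, -0.177, 0.004], [-0.177, -0.984, -0.003], [0.005, 0.002, -1.0]]
ft_force: [-0.4, -1.0, 7.0]
grip_width: 0.0156
gripper_force: 34.1
```

```bash
python3 -m crank '[1,0,-0.2,0,0, 1,0,-0.2,0,0, 1,0,-0.2,0,0, 1,0,-0.2,0,0, 1,0,0,0,0, 1,0,0,0,0, 1,0,0,0,0, 1,0,0,0,0]'
python3 -m crank '[1,0,-0.1,0,0, 1,0,-0.1,0,0, 1,0,-0.1,0,0, 1,0,-0.1,0,0, 1,0,0,0,0, 1,0,0,0,0, 1,0,0,0,0, 1,0,0,0,0]'
```

```text
time_s: 5.82
position: [0.4675, -0.1191, 0.0615]
tool_rot: [[0.984, -0.177, 0.004], [-0.177, -0.984, -0.004], [0.005, 0.003, -1.0]]
ft_force: [-1.6, -7.4, 6.9]
grip_width: 0.0158
gripper_force: 34.2
time_s: 6.48
position: [0.4681, -0.1155, 0.0615]
tool_rot: [[0.984, -0.177, 0.004], [-0.177, -0.984, -0.004], [0.005, 0.003, -1.0]]
ft_force: [-2.2, -8.3, 6.7]
grip_width: 0.0157
gripper_force: 34.3
```

```bash
python3 -m crank '[1,0,-0.1,0,0, 1,0,-0.1,0,0, 1,0,-0.1,0,0, 1,0,-0.1,0,0, 1,0,0,0,0, 1,0,0,0,0, 1,0,0,0,0, 1,0,0,0,0]'
python3 - <<'E'
from h import *
p=shot('wrist','w2.png'); shot('top','t2.png')
a=cv2.imread('pics/t2.png')[190:310,220:380]; b=cv2.imread('pics/w2.png')[60:360,0:400]
cv2.imwrite('pics/c2.png',np.vstack([cv2.resize(a,(400,300),interpolation=2),b]))
E
```

```text
time_s: 7.15
position: [0.4689, -0.1116, 0.0615]
tool_rot: [[0.984, -0.177, 0.004], [-0.177, -0.984, -0.004], [0.005, 0.003, -1.0]]
ft_force: [-2.6, -8.6, 7.0]
grip_width: 0.0156
gripper_force: 34.3
```

View pics/c2.png

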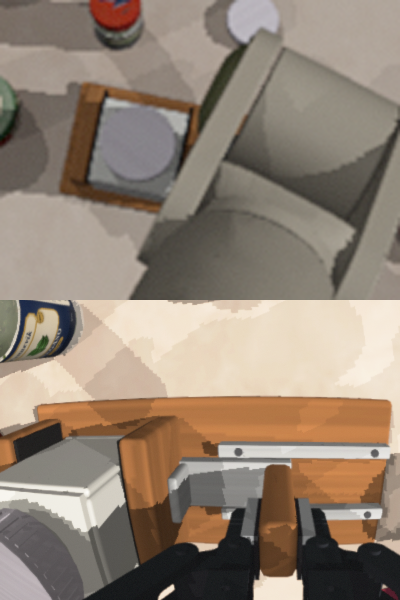

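The jaw has reached the jar's face, or nearly (wrist crop at about (125,500)). The force is still just sliding friction, so I'll push on.

```bash
python3 -m crank '[1,0,-0.1,0,0, 1,0,-0.1,0,0, 1,0,-0.1,0,0, 1,0,0,0,0, 1,0,0,0,0, 1,0,0,0,0, 1,0,0,0,0, 1,0,0,0,0]'
```

```text
time_s: 7.92
position: [0.4692, -0.1101, 0.0615]
tool_rot: [[0.984, -0.177, 0.004], [-0.177, -0.984, -0.007], [0.005, 0.006, -1.0]]
ft_force: [-5.5, -18.6, 4.5]
grip_width: 0.0156
gripper_force: 35.3
```

```bash
python3 -m crank '[1,0,-0.1,0,0, 1,0,-0.05,0,0, 1,0,0,0,0, 1,0,0,0,0, 1,0,0,0,0, 1,0,0,0,0, 1,0,0,0,0, 1,0,0,0,0]'
```

```text
time_s: 8.58
position: [0.4692, -0.1101, 0.0615]
tool_rot: [[0.984, -0.176, 0.003], [-0.176, -0.984, -0.009], [0.004, 0.008, -1.0]]
ft_force: [-10.1, -28.6, 4.6]
grip_width: 0.0158
gripper_force: 37.1
```

The clamp hit a firm stop at 38 mm of travel with about 30 N, so it is home. I'll release and rise.

```bash
python3 -m crank '[4,0,0,0,0, 4,0,0,0,0, 4,0,0,0,0, 4,0,0,0,0, 4,0,0,-3.3,0, 4,0,0,-3.3,0, 4,0,0,-4,0, 4,0,0,-4,0]'
python3 -m crank '[8.5,0,0,-2,0, 8.5,0,0,0,0, 8.5,0,0,0,0, 8.5,0,0,0,0, 8.5,0,0,0,0, 8.5,0,0,0,0, 8.5,0,0,0,0, 8.5,0,0,0,0]'
python3 - <<'E'
from h import *
for n in('wrist','top','scene'):
    p=shot(n,n+'3.png')
    for q,z in [('cap_top',.1335),('cap',.1225)]:
        for r in spotter.look_for(p,q)[:3]:
            uv=np.array(r['at'])*[560,420]; print(n,q,round(r['score'],2),uv,onz(p,uv,z,n))
    print(proj(p,(.482,-.005,.1335),n),proj(p,(.4692,-.1101,.095),n))
a=cv2.imread('pics/wrist3.png');b=cv2.imread('pics/top3.png')[190:310,220:380]
cv2.imwrite('pics/c3.png',np.hstack([a[:,:400],cv2.resize(b,(400,300),interpolation=2).__class__(0) if 0 else cv2.copyMakeBorder(cv2.resize(b,(400,300),interpolation=2),0,120,0,0,0)]))
E
```

```text
time_s: 9.25
position: [0.4679, -0.1045, 0.2071]
tool_rot: [[0.984, -0.176, -0.001], [-0.176, -0.984, 0.001], [-0.001, -0.0, -1.0]]
ft_force: [0.2, -0.4, -0.3]
grip_width: 0.04
gripper_force: 0.0
time_s: 9.92
position: [0.4683, -0.1052, 0.2248]
tool_rot: [[0.984, -0.176, -0.001], [-0.176, -0.984, 0.001], [-0.001, -0.0, -1.0]]
ft_force: [0.4, -0.7, -0.6]
grip_width: 0.0855
gripper_force: 0.0
wrist cap_top 0.81 [146.216 214.788] [ 0.4883 -0.0021  0.1335]
wrist cap_top 0.59 [248.304  56.91 ] [ 0.5883 -0.1057  0.1335]
wrist cap 0.78 [147.784 217.518] [0.4831 0.0027 0.1225]
wrist cap 0.59 [249.928  56.49 ] [ 0.5904 -0.1063  0.1225]
[151.518  221.5923] [283.0128 200.8999]
top cap_top 0.88 [275.184 246.498] [0.4823 0.0003 0.1335]
top cap 0.86 [272.776 248.514] [0.4794 0.0052 0.1225]
[277.8604 246.6767] [329.0623 255.6179]
scene cap_top 0.75 [297.472 195.216] [ 0.5311 -0.0238  0.1335]
scene cap_top 0.58 [303.688 216.006] [0.4781 0.0107 0.1335]
scene cap 0.73 [297.304 198.408] [ 0.5323 -0.0246  0.1225]
scene cap 0.62 [305.312 217.014] [0.481  0.0028 0.1225]
scene cap 0.52 [262.528 213.906] [0.5505 0.0607 0.1225]
[307.6525 211.2337] [344.6588 202.5675]
```

View pics/c3.png

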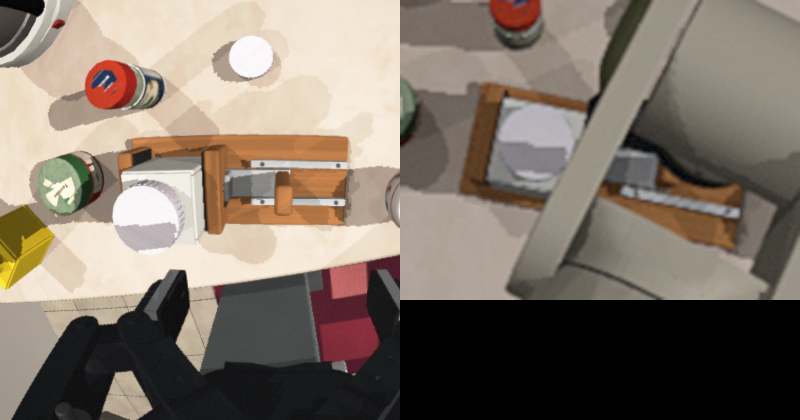

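The jar now sits tight between the jaws. In the wrist view the cap is at (147,216), and in the top view at (275,247), giving roughly (0.485, 0.000). Next I move above it and take a closer look.

```bash
python3 -m crank '[8.5,-0.05,-2.1,0,0, 8.5,-0.05,-2.1,0,0, 8.5,-0.05,-2.1,0,0, 8.5,-0.05,-2.1,0,0, 8.5,0,-2.25,0,0, 8.5,0,0,2,0, 8.5,0,0,2,0, 8.5,0,0,0,0]'
python3 - <<'E'
from h import *
s=env.observe(); P=np.array(s['position']); R=np.array(s['tool_rot']); print(P,s['q'])
p=shot('wrist','wrist4.png')
for q,z in [('cap_top',.1335),('cap',.1225)]:
    for r in spotter.look_for(p,q)[:2]:
        uv=np.array(r['at'])*[560,420]; print(q,round(r['score'],2),uv,onz(p,uv,z,'wrist'))
# white-ish circle overlays of candidate top-face
im=cv2.imread('pics/wrist4.png')
for c,col in [((.485,0),(0,0,255)),(tuple(P[:2]),(0,255,0))]:
    t=np.linspace(0,2*np.pi,60); pts=np.array([proj(p,(c[0]+.0305*np.cos(a),c[1]+.0305*np.sin(a),.1335),'wrist') for a in t])
    cv2.polylines(im,[pts.round().astype(int)],True,col,1)
cv2.imwrite('pics/c4.png',cv2.resize(im[100:400,150:450],None,fx=2,fy=2,interpolation=2))
E
```

```text
time_s: 11.03
position: [0.4838, 0.0007, 0.1825]
tool_rot: [[0.984, -0.176, -0.006], [-0.176, -0.984, 0.001], [-0.006, -0.0, -1.0]]
ft_force: [-1.1, 1.5, -0.4]
grip_width: 0.0849
gripper_force: 0.0
[0.4838 0.0007 0.1825] [-13.9758  17.9414  89.0668  -0.0025  73.3282  86.1354]
cap_top 0.97 [357.616  46.914] [ 0.5921 -0.066   0.1335]
cap_top 0.88 [270.816 232.596] [0.4879 0.0043 0.1335]
cap 0.72 [359.296  45.402] [ 0.5948 -0.0703  0.1225]
cap 0.65 [275.016 232.512] [0.4832 0.0026 0.1225]
```

View pics/c4.png

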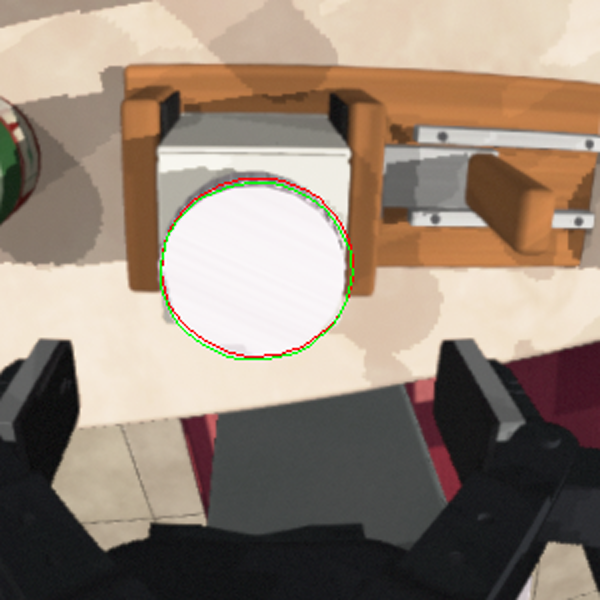

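The cap disc, centred at crop (255,270), matches the overlay within about 1 mm, and both fingers clear it. I'll descend and grip.

```bash
python3 -m crank '[8.5,0,-0.1,2.5,0, 8.5,0,0,2.5,0, 8.5,0,0,1.5,0, 8.5,0,0,1,0, 8.5,0,0,0.25,0, 8.5,0,0,0,0, 8.5,0,0,0,0, 8.5,0,0,0,0]'
python3 -m crank '[5,0,0,0,0, 5,0,0,0,0, 5,0,0,0,0, 5,0,0,0,0, 5,0,0,0,0, 5,0,0,0,0, 5,0,0,0,0, 5,0,0,0,0]' 70
```

```text
time_s: 11.85
position: [0.4861, 0.0007, 0.109]
tool_rot: [[0.984, -0.176, 0.002], [-0.176, -0.984, -0.001], [0.002, 0.0, -1.0]]
ft_force: [0.3, 0.3, 0.3]
grip_width: 0.0849
gripper_force: 0.0
time_s: 12.52
position: [0.4858, 0.0015, 0.1089]
tool_rot: [[0.984, -0.176, 0.002], [-0.176, -0.984, 0.001], [0.002, -0.001, -1.0]]
ft_force: [-1.4, 4.0, 8.5]
grip_width: 0.0578
gripper_force: 72.8
```

```bash
python3 - <<'E'
from h import *
s=env.observe(); print(s['grip_width'],s['gripper_force'],s['wrist_torque'])
shot('wrist','w5.png');shot('scene','s5.png')
a=cv2.imread('pics/w5.png')[150:350,180:380];b=cv2.imread('pics/s5.png')[150:290,240:380]
cv2.imwrite('pics/c5.png',np.hstack([cv2.resize(a,(400,400),interpolation=2),cv2.resize(b,(400,400),interpolation=2)]))
E
```

```text
0.0578289215878707 72.77691392228007 [ 0.6797  0.2577 -0.101 ]
```

View pics/c5.png

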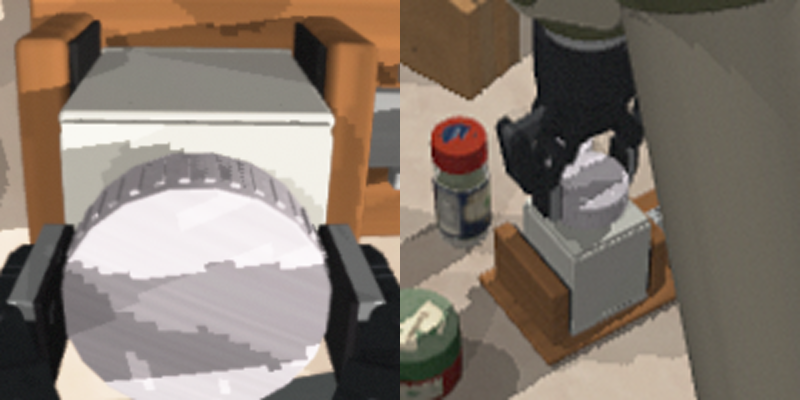

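The cap is held centrally between both pads (wrist crop, pads at (45,270) and (355,270)). I'll turn anticlockwise, 0.6 rad first.

```bash
python3 -m crank '[5,0,0,0,-0.1, 5,0,0,0,-0.1, 5,0,0,0,-0.1, 5,0,0,0,-0.1, 5,0,0,0,-0.1, 5,0,0,0,-0.1, 5,0,0,0,0, 5,0,0,0,0]' 90
python3 - <<'E'
from h import *
s=env.observe(); print(s['position'],s['wrist_torque'],s['ft_force'],np.degrees(np.arctan2(s['tool_rot'][1][0],s['tool_rot'][0][0])))
p=shot('wrist','w6.png')
E
```

```text
time_s: 13.28
position: [0.4859, 0.0019, 0.1091]
tool_rot: [[0.912, 0.411, 0.002], [0.411, -0.912, 0.001], [0.003, -0.0, -1.0]]
ft_force: [-1.3, 6.6, 10.1]
grip_width: 0.0572
gripper_force: 93.4
[0.4859 0.0019 0.1091] [1.1255 0.2448 0.2222] [-1.3071  6.5698 10.1497] 24.27480286780014
```

```bash
python3 -m crank '[5,0,0,0,-0.05, 5,0,0,0,-0.05, 5,0,0,0,-0.05, 5,0,0,0,0, 5,0,0,0,0, 5,0,0,0,0, 5,0,0,0,0, 5,0,0,0,0]'
python3 -c "
from h import *
s=env.observe(); print(s['position'],s['wrist_torque'],s['ft_force'],np.degrees(np.arctan2(s['tool_rot'][1][0],s['tool_rot'][0][0])))"
python3 -m crank '[5,0,0,0,-0.03, 5,0,0,0,-0.03, 5,0,0,0,-0.03, 5,0,0,0,0, 5,0,0,0,0, 5,0,0,0,0, 5,0,0,0,0, 5,0,0,0,0]'
python3 -c "
from h import *
s=env.observe(); print(s['position'],s['wrist_torque'],s['ft_force'],np.degrees(np.arctan2(s['tool_rot'][1][0],s['tool_rot'][0][0])))"
```

```text
time_s: 14.0
position: [0.4858, 0.0022, 0.1091]
tool_rot: [[0.84, 0.542, 0.002], [0.542, -0.84, 0.002], [0.003, -0.001, -1.0]]
ft_force: [-1.9, 8.5, 12.0]
grip_width: 0.0575
gripper_force: 93.7
[0.4858 0.0022 0.1091] [1.5126 0.3246 0.0566] [-1.9337  8.4638 12.0337] 32.82802507024591
time_s: 14.67
position: [0.4857, 0.0024, 0.1091]
tool_rot: [[0.788, 0.615, 0.002], [0.615, -0.788, 0.003], [0.003, -0.001, -1.0]]
ft_force: [-1.6, 9.8, 12.2]
grip_width: 0.0574
gripper_force: 93.9
[0.4857 0.0024 0.1091] [ 1.7012  0.3232 -0.114 ] [-1.6162  9.8045 12.2267] 37.9638958488134
```

```bash
python3 - <<'E'
from h import *
shot('wrist','w7.png')
f=lambda n:cv2.resize(cv2.imread('pics/'+n)[150:350,160:400],(400,333),interpolation=2)
cv2.imwrite('pics/c7.png',np.hstack([f('w6.png'),f('w7.png')]))
E
```

```text
(no output)
```

View pics/c7.png

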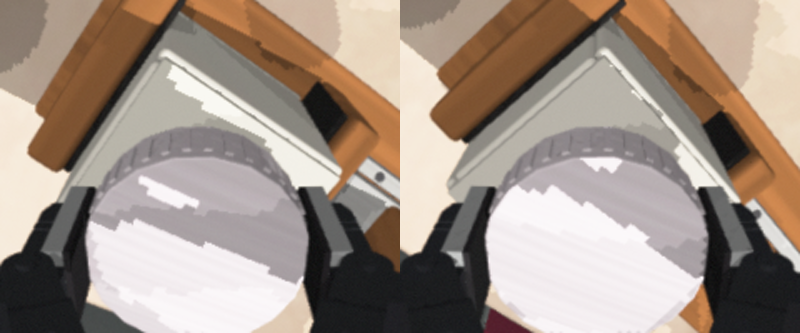

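The cap's streaks and ribs keep the same place in the gripper frame, so the cap turns with the pads. The jar edges stay parallel to the jaws. I'll go on in small steps.

```bash
cat > st.py <<'E'
from h import *
s=env.observe(); print(s['position'],s['wrist_torque'],s['ft_force'],np.degrees(np.arctan2(s['tool_rot'][1][0],s['tool_rot'][0][0])),'j6tq',s['joint_efforts'][5])
E
python3 -m crank '[5,0,0,0,-0.03, 5,0,0,0,-0.03, 5,0,0,0,0, 5,0,0,0,0, 5,0,0,0,0, 5,0,0,0,0, 5,0,0,0,0, 5,0,0,0,0]' >/dev/null; python3 st.py
python3 -m crank '[5,0,0,0,-0.03, 5,0,0,0,-0.03, 5,0,0,0,0, 5,0,0,0,0, 5,0,0,0,0, 5,0,0,0,0, 5,0,0,0,0, 5,0,0,0,0]' >/dev/null; python3 st.py
```

```text
[0.4857 0.0025 0.1092] [ 1.7814  0.4076 -0.0954] [-1.1792  9.6616 13.3986] 41.40145443636785 j6tq -0.07888557622209191
[0.4856 0.0025 0.1092] [ 1.7846  0.4962 -0.0698] [-0.643  10.5955 12.5575] 44.840993033216314 j6tq -0.09359323186799884
```

```bash
python3 -m crank '[5,0,0,0,0, 5,0,0,0,0, 5,0,0,0,0, 5,0,0,0,0, 5,0,0,0,0, 5,0,0,0,-0.015, 5,0,0,0,-0.015, 5,0,0,0,-0.015]' >/dev/null; python3 st.py
python3 -m crank '[5,0,0,0,-0.015, 5,0,0,0,-0.015, 5,0,0,0,-0.015, 5,0,0,0,0, 5,0,0,0,0, 5,0,0,0,0, 5,0,0,0,0, 5,0,0,0,0]' >/dev/null; python3 st.py
```

```text
[0.4856 0.0026 0.1092] [ 1.8302  0.5165 -0.3148] [-2.07   10.3155 13.8279] 47.423975303795245 j6tq -0.11341848643496633
[0.4855 0.0026 0.1092] [ 1.8523  0.6078 -0.221 ] [-2.2491 11.3007 13.5891] 49.97985889696753 j6tq -0.23068483918905258
```

```bash
python3 -m crank '[5,0,0,0,-0.012, 5,0,0,0,-0.012, 5,0,0,0,-0.012, 5,0,0,0,0, 5,0,0,0,0, 5,0,0,0,0, 5,0,0,0,0, 5,0,0,0,0]' >/dev/null; python3 st.py
python3 -m crank '[5,0,0,0,-0.012, 5,0,0,0,-0.012, 5,0,0,0,-0.012, 5,0,0,0,0, 5,0,0,0,0, 5,0,0,0,0, 5,0,0,0,0, 5,0,0,0,0]' >/dev/null; python3 st.py
```

```text
[0.4854 0.0026 0.1092] [ 1.814   0.5804 -0.1898] [-3.7011 11.7428 14.215 ] 52.03812958687442 j6tq -0.25373674929142
[0.4854 0.0027 0.1092] [ 1.849   0.6907 -0.2381] [-3.2754 10.3221 15.5738] 54.102772422433254 j6tq -0.25686864741146564
```

```bash
python3 -m crank '[5,0,0,0,-0.012, 5,0,0,0,-0.012, 5,0,0,0,-0.012, 5,0,0,0,0, 5,0,0,0,0, 5,0,0,0,0, 5,0,0,0,0, 5,0,0,0,0]' >/dev/null; python3 st.py
python3 -m crank '[5,0,0,0,-0.012, 5,0,0,0,-0.012, 5,0,0,0,-0.012, 5,0,0,0,0, 5,0,0,0,0, 5,0,0,0,0, 5,0,0,0,0, 5,0,0,0,0]' >/dev/null; python3 st.py
```

```text
[0.4853 0.0027 0.1093] [ 1.8284  0.7469 -0.1838] [-3.54   11.9061 13.9475] 56.1701787624298 j6tq -0.24479535408318043
[0.4852 0.0027 0.1092] [ 1.8386  0.8097 -0.2082] [-4.8951 10.9513 15.3827] 58.23218193286398 j6tq -0.24621468968689442
```

```bash
python3 - <<'E'
from h import *
p=shot('wrist','w8.png'); s=env.observe(); P=np.array(s['position']);R=np.array(s['tool_rot'])
print(proj(p,P-R[:,2]*0,'wrist'))
# camera pose is fixed in tool frame: unroll side band and rectify top in tool coordinates around the tool axis
z=.1335-P[2]
ims=[cv2.imread('pics/w%d.png'%i) for i in (5,6,7,8)]
L=lambda pts:np.array([proj(p,P+R@np.array([x,y,0])+np.array([0,0,h]),'wrist') for x,y,h in pts]).astype(np.float32)
a=np.radians(np.arange(-60,60.01,.25)); hs=np.linspace(z-.003,z-.016,40)
m=L([(.0305*np.cos(t),.0305*np.sin(t),h) for h in hs for t in a]).reshape(len(hs),len(a),2)
bands=[cv2.remap(i,m,None,cv2.INTER_CUBIC) for i in ims]
g=np.linspace(-.03,.03,200); m2=L([(x,y,z) for x in g[::-1] for y in -g]).reshape(200,200,2)
tops=[cv2.remap(i,m2,None,cv2.INTER_CUBIC) for i in ims]
cv2.imwrite('pics/c8.png',np.vstack([np.hstack(tops)]+[cv2.resize(b,(800,80)) for b in bands]))
E
```

```text
[277.4131 274.9655]
```

View pics/c8.png

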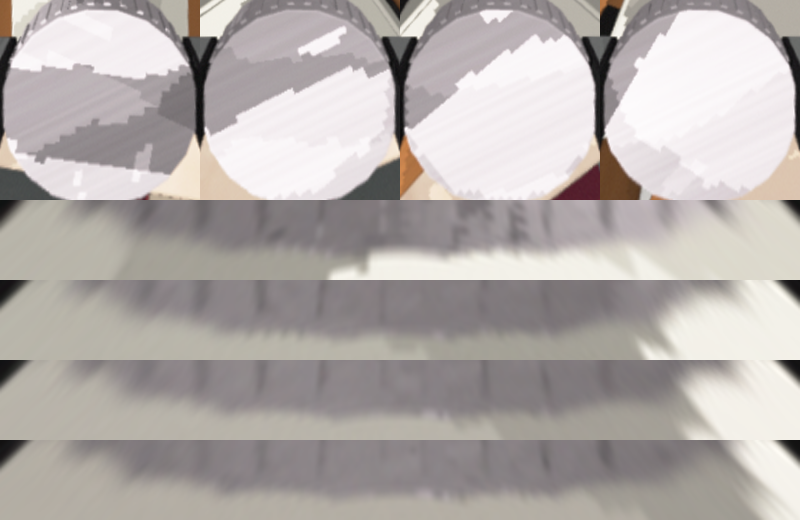

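The ribs and streaks in the unrolled views keep the same positions across w6, w7 and w8, so there is no slip. The cap has turned about 68°, so it is at or very near free. I'll go slightly further and watch the forces.

```bash
python3 -m crank '[5,0,0,0,-0.015, 5,0,0,0,-0.015, 5,0,0,0,-0.015, 5,0,0,0,0, 5,0,0,0,0, 5,0,0,0,0, 5,0,0,0,0, 5,0,0,0,0]' >/dev/null; python3 st.py
python3 -m crank '[5,0,0,-0.05,0, 5,0,0,-0.05,0, 5,0,0,0,0, 5,0,0,0,0, 5,0,0,0,0, 5,0,0,0,0, 5,0,0,0,0, 5,0,0,0,0]' ; python3 st.py
```

```text
[0.4852 0.0027 0.1093] [ 1.8188  0.8153 -0.1537] [-5.2691 11.2083 15.628 ] 60.81784842907662 j6tq -0.19528637174516916
time_s: 21.43
position: [0.4851, 0.0025, 0.1099]
tool_rot: [[0.488, 0.873, 0.0], [0.873, -0.488, 0.003], [0.003, -0.001, -1.0]]
ft_force: [-3.3, 10.0, 12.0]
grip_width: 0.057
gripper_force: 93.8
[0.4851 0.0025 0.1099] [ 1.6892  0.6386 -0.1697] [-3.2819  9.9511 11.9695] 60.82280673394483 j6tq -0.151066230610013
```

```bash
python3 -m crank '[5,0,0,-0.05,0, 5,0,0,-0.05,0, 5,0,0,-0.05,0, 5,0,0,0,0, 5,0,0,0,0, 5,0,0,0,0, 5,0,0,0,0, 5,0,0,0,0]' ; python3 st.py
```

```text
time_s: 22.1
position: [0.485, 0.0023, 0.1108]
tool_rot: [[0.487, 0.873, -0.0], [0.873, -0.487, 0.003], [0.002, -0.002, -1.0]]
ft_force: [-2.5, 8.2, 6.2]
grip_width: 0.0576
gripper_force: 95.3
[0.485  0.0023 0.1108] [ 1.3696  0.4082 -0.0914] [-2.5464  8.1604  6.1576] 60.827484692938754 j6tq -0.07455739192664623
```

```bash
python3 -m crank '[5,0,0,-0.05,0, 5,0,0,-0.05,0, 5,0,0,-0.05,0, 5,0,0,0,0, 5,0,0,0,0, 5,0,0,0,0, 5,0,0,0,0, 5,0,0,0,0]' ; python3 st.py
```

```text
time_s: 22.77
position: [0.4846, 0.0018, 0.1116]
tool_rot: [[0.487, 0.873, -0.002], [0.873, -0.487, 0.002], [0.001, -0.002, -1.0]]
ft_force: [-2.7, 4.8, -1.5]
grip_width: 0.0574
gripper_force: 96.2
[0.4846 0.0018 0.1116] [ 0.9     0.3486 -0.0708] [-2.6675  4.8267 -1.4532] 60.83623717614365 j6tq -0.04679509322158992
```

```bash
python3 -m crank '[5,0,0,-0.05,0, 5,0,0,-0.05,0, 5,0,0,0,0, 5,0,0,0,0, 5,0,0,0,0, 5,0,0,0,0, 5,0,0,0,0, 5,0,0,0,0]' ; python3 st.py
```

```text
time_s: 23.43
position: [0.4849, 0.0014, 0.1126]
tool_rot: [[0.487, 0.873, -0.001], [0.873, -0.487, 0.001], [0.0, -0.002, -1.0]]
ft_force: [-2.7, 4.6, -2.8]
grip_width: 0.0576
gripper_force: 96.3
[0.4849 0.0014 0.1126] [0.772  0.3288 0.0432] [-2.746   4.5865 -2.8028] 60.83740275681374 j6tq -0.011517576640471816
```

It moved 1 mm more with almost no resistance, so the cap is free. I'll lift it straight up.

```bash
python3 -m crank '[5,0,0,-0.3,0, 5,0,0,-0.3,0, 5,0,0,-0.3,0, 5,0,0,-0.3,0, 5,0,0,-0.3,0, 5,0,0,-0.3,0, 5,0,0,0,0, 5,0,0,0,0]' ; python3 st.py
python3 -m crank '[5,0,0,-0.3,0, 5,0,0,-0.3,0, 5,0,0,-0.4,0, 5,0,0,-0.4,0, 5,0,0,-0.2,0, 5,0,0,-0.1,0, 5,0,0,0,0, 5,0,0,0,0]' ; python3 st.py
python3 - <<'E'
from h import *
shot('wrist','w9.png');shot('scene','s9.png');shot('top','t9.png')
f=lambda n,a,b,c,d:cv2.resize(cv2.imread('pics/'+n)[a:b,c:d],(400,300),interpolation=2)
cv2.imwrite('pics/c9.png',np.vstack([np.hstack([f('w9.png',60,390,60,500),f('s9.png',130,310,200,440)]),np.hstack([f('t9.png',150,330,160,400),f('t9.png',0,420,0,560)])]))
E
```

```text
time_s: 24.1
position: [0.4856, 0.0008, 0.1311]
tool_rot: [[0.487, 0.873, 0.001], [0.873, -0.487, -0.0], [0.0, 0.001, -1.0]]
ft_force: [-0.4, -0.2, -1.1]
grip_width: 0.0573
gripper_force: 96.6
[0.4856 0.0008 0.1311] [ 0.023   0.0429 -0.0338] [-0.4046 -0.1859 -1.1345] 60.83427659213993 j6tq -2.9723140642090584e-05
time_s: 24.77
position: [0.4854, 0.001, 0.1478]
tool_rot: [[0.487, 0.873, -0.0], [0.873, -0.487, 0.0], [0.0, -0.0, -1.0]]
ft_force: [-0.4, 0.5, -0.4]
grip_width: 0.0572
gripper_force: 96.6
[0.4854 0.001  0.1478] [0.0081 0.0492 0.0099] [-0.3587  0.4903 -0.3993] 60.834109143617354 j6tq -8.565353653011698e-06
```

View pics/c9.png

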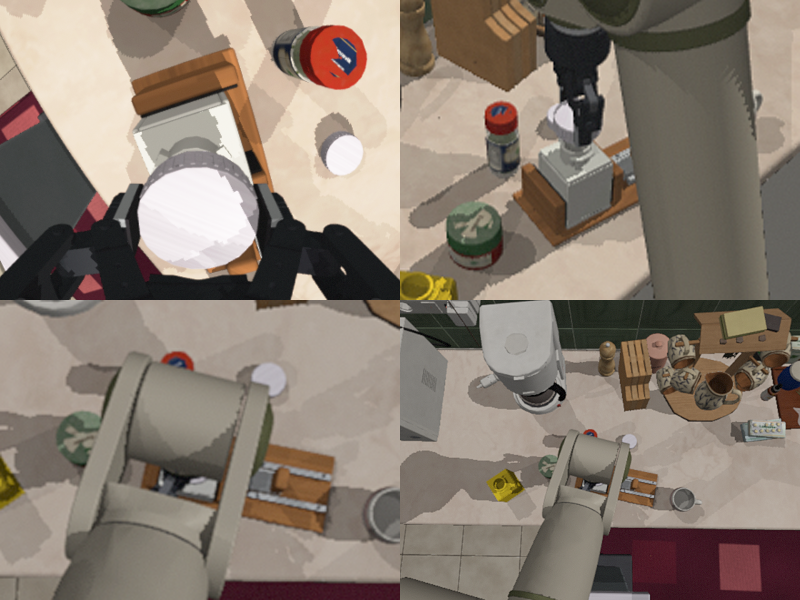

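The wrist view shows the cap at (198,215), level in the pads. The scene view shows the jar at (575,185) upright in the jaws with its neck uncovered below the cap. The neighbouring things have not moved. The cap's edge is about 24 mm above the mouth, so I'm handing in.

```bash
python3 -c "
from rig import env
print(env.close_job())"
```

```text
the job is handed in; nothing more can be done
None
```

I slid the clamp home (38 mm of travel, pressed to about 30 N), then turned the cap about 71° anticlockwise until it lifted free. It is handed in, with the cap held level about 24 mm above the mouth and the jar standing clamped; the release was too gradual to see, so I may have turned a few degrees past it.

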